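Unhook a spare-objective pack and lay it on the check-in tray

TASK

Take the blue hang pack off its peg, lifting it just enough for the slot to clear the peg's upturned tip and not forcing it against the peg. Stand it upright in the low well at the front of the grey tray, pale front towards the lip, then push it high up so that it tips over the step and lies flat on its back on the black pad, squarely inside the tray. Leave the orange pack hanging on its peg and the violet bottle where it stands.

Things in the scene. Friction and masses are not known exactly. Their poses are not given: they have to be found in the camera images.
- pack_blue: Hang pack to move: blue back shell and hang tab, pale clear-plastic front with a blue band; rigid, 0.12 kg. Body 28 (x) x 60 (y) x 86 (z) mm, above it the tab, 6 x 60 mm, centred, up to z = 112: sides are flush over the full height. Origin: centre of the underside; z up as it hangs, pale front to -x. Hangs on either of the two pegs, its axes parallel to the stand's.
- pack_orange: The same pack in orange, hanging on the other peg; it stays there. Same origin and axes.
- pack_blue_slot (a point): Centre of the open slot in the blue pack's tab, 96 mm above the pack's origin; the slot is 20 mm wide (y) and 20 mm high (z = 86 to 106 mm). The pack hangs with the slot's top edge on the peg. Raised 7 to 14 mm from there, the slot passes over the peg's tip on a level pull to the stand's -x.
- pack_orange_slot (a point): Centre of the orange pack's slot, the same shape.
- stand: Display stand, fixed: foot plate 130 (x) x 220 (y) x 8 mm, white back panel at x = 55 to 61 mm, up to z = 153. Two level steel pegs 6 mm thick along its x at y = +60 and -60, top at z = 132, run from the panel to x = -45, where the tip turns straight up to z = 139; the tip's front is at x = -48. Origin: centre of the underside, on the worktop; -x is the open front.
- tray: Grey tray, fixed, 180 (x) x 96 (y) mm. Front well: floor z = 3 mm, x = -85 (lip, 10 mm high) to x = -33 (step, yellow line). Behind the step a black rubber pad, top z = 10 mm, x = -33 to +90. Side rims 14 mm high, 84 mm apart inside; none at the back. Origin: centre of the underside, on the worktop; x runs from the well to the pad.
- bottle: Violet reagent bottle with white cap, loose, 40 mm diameter, 88 mm high, standing to the right of the tray. Origin: centre of the underside. (Not listed: a microscope 0.5 m tall stands on the worktop to the left of the stand, round x = 0.33 to 0.90, y = 0.15 to 0.40 m; swing the arm clear of it).

How it is judged:
On the way, in this order (a step that is already met when the one before it is completed fails the run):
1. The blue pack is off its peg: its slot is past the tip, still at peg height or above, and it no longer touches the stand (x of pack_blue_slot in the frame of stand below -0.053 m and height (world z) of pack_blue_slot above 0.1 m and contact force between pack_blue and stand below 0.05 N), for 0.1 s.
2. The blue pack stands upright on the floor of the tray's well (angle between pack_blue's own z axis and vertical below 0.12 rad and x of pack_blue in the frame of tray between -0.08 and -0.035 m and y of pack_blue in the frame of tray between -0.02 and 0.02 m and z of pack_blue in the frame of tray below 0.006 m and contact force between pack_blue and tray above 0.2 N and linear speed of pack_blue below 0.03 m/s), for 0.2 s.
At the end, for the whole second after the job is handed in: The blue pack rests on its back on the pad, pale front up, level within 7 degrees, foot at the step, tab to the rear, within 14 degrees and 25 mm of the tray's middle line (underside 70 to 15 mm before the tray's centre); the orange pack hangs and the bottle stands within 30 mm of their starts (angle between pack_blue's own x axis and vertical above 3.02 rad and angle between the z axis of pack_blue and the x axis of tray, either way round below 0.25 rad and x of pack_blue in the frame of tray between -0.07 and -0.015 m and y of pack_blue in the frame of tray between -0.025 and 0.025 m and x of pack_blue_slot in the frame of tray between 0.025 and 0.085 m and z of pack_blue in the frame of tray between 0.018 and 0.03 m and linear speed of pack_blue below 0.02 m/s and height (world z) of pack_orange above 0.02 m and distance of each of pack_orange_slot, bottle from where it was at the start of the episode below 0.03 m and angle between bottle's own z axis and vertical below 0.2 rad); the robot touches nothing.
It fails at once if The blue pack is forced against the stand (more than 20 N) (contact force between pack_blue and stand above 20 N).
It fails at once if The orange pack is knocked off or displaced by more than 40 mm (distance of pack_orange_slot from where it was at the start of the episode above 0.04 m).
It fails at once if The bottle is knocked over or displaced by more than 40 mm (angle between bottle's own z axis and vertical above 0.5 rad or distance of bottle from where it was at the start of the episode above 0.04 m).
It also fails if it takes over 67 s, if anything falls off the work surface, if the arm or the gripper's body presses on something with over 40 N, if the wrist force passes 120 N, or if a joint passes its speed limit or range.

ROBOT

A 6-joint arm with a two-finger parallel gripper is mounted at the origin on a cart in front of the work surface, level with it; the furniture and walls round the work are solid. World frame = base frame: x ahead of the robot, y to its left, z up, the work surface at z = 0. Lengths are in m, angles in rad, forces in N, time in s.
With the tool pointing down it reaches from about 0.35 to 0.875 m from the base axis. Payload 4.2 kg.
Tool frame: the origin (TCP) lies at the very end of the fingers, on their centre line; the grasp point (between the pads) lies 19 mm behind it; z points along the fingers, y is the line along which they close (so a half turn about z gives the same grasp; the last joint's range is limited). The gripper opens to 85 mm and grips with 20 to 120 N. Pads are 22 mm wide; open, the fingers measure 114 mm over their backs; the gripper's body (76 mm by 85 mm) begins 54 mm behind the grasp point. The pads swing forward as they close: fully open they stand 13 mm farther back than shut.
Start: joints at [1.435, 0.385, 0.008, 0, -1.194, -0.259], TCP at [0.24, 0.577, 0.231] pointing down, gripper open.
Joint ranges: [-3.14, 3.14], [-1.21, 2.06], [-1.07, 1.41], [-3.16, 2.05], [-2.99, -0.16], [-3.1, 3.1]. Speed limits (rad/s): [2.79, 2.79, 3.14, 3.14, 3.14, 3.14].

INTERFACE

Orientations are given as a unit quaternion [x, y, z, w].
In Python, from plant import env, cams, spot_in gives the robot as it stands.
- The arm moves only by the tool drive_tool, never from a script. Its argument "moves" is a list of rows, each an object of numbers: "rx", "ry", "rz": the turn, a rotation vector about the world's x, y, z in rad; "tx", "ty", "tz": the shift along the world's x, y, z in cm; "fingers": the gripper command: -1 is shut, 1 is fully open, values between are in proportion. A call has 1 to 20 rows; each row is the pose to reach, as a shift and turn from the pose commanded when the call began; what a row does not reach only later rows make up. A row lasts 1/8 s, in which the tool goes at most 62.5 mm and 10.7 degrees, less where a joint would pass 70% of its speed; a pose out of reach is approached as far as the arm can. A call with a gripper value outside its range is refused whole. The fingers move at their own pace and stop on an object; the grip force is fixed at half the most. Time passes only in rows, so rows that repeat a pose let the fingers close. It gives the time, the measured TCP pose, the force, the opening and the grip force at its end, in the units of the state.
- env.get_state(): the state, without advancing time (a new reading comes with each control period).
- cams.camera(name): name is "scene" or "side" or "wrist"; returns the picture (480x640x3 uint8, red, green, blue); there is no depth.
- cams.calibration(name): a dict with "mtx" (3x3 intrinsics, pixels), "k1" (the pictures are not rectified: a ray, as slopes to the right and down, at radius r is drawn at 1 + k1 r^2 times it, then the intrinsics apply), "R" (3x3) and "t" (3): a world point X has camera coordinates R X + t. Camera axes: x right, y down, z forward; pixel columns grow to the right and rows downward; lengths in m; the calibration is good to about 2 mm. A picture is of the moment at which its call begins: read the wrist's pose just before it. calibration takes no time and is no camera call; for the wrist camera it gives the pose at the moment of the call.
- env.sign_off(): hands the job in; it is judged then, once.
Trained networks look in the newest picture that a camera, given by its name, has taken for a name from the list of things; names that differ only in an ending like _2 or _b are one class to them, and where a whole thing is asked for, a point or a joint stands for the part that bears it (a point fixed in the world has none). Each returns a list of dicts, best first, with "confidence" (0 to 1); they miss things now and then, are a little off and sometimes report something else, mostly with a low value. They report only what shows in the picture. A call takes as long as a camera call.
- spot_in(name, camera): "point" ([x, y, z] in m, in world coordinates, good to about 4 mm: the middle of the surface that is visible of it).
The state is a dict: "time_s": time; "q": joint angles; "qvel": joint speeds; "joint_efforts": joint torques, N m; "ee_pos": TCP position; "ee_rot": TCP orientation; "ft_force": force on the tool from outside, world axes, zero at the start; "wrist_torque": the same for the moment, N m; "gripper_width": opening from 0.0 (shut) to 1.0 (fully open); "grip_force": force on a finger pad.
Only numpy, scipy, OpenCV 4.12 (cv2) and the standard library are available. Lean on these libraries where they do the work, as an engineer would, in place of code of your own. Each camera call takes 0.05 s, during which the arm holds its last target. There are 200 camera calls.

## Working session

There is one attempt and no reset: what is moved stays moved. The work goes in short steps, Python scripts to look and compute and a tool call to move; the robot and the scene stay as the last step left them, time stands still between calls to the robot, and variables do not carry over. Pictures are saved under pics/ and viewed, at most 13 in all, crops included, and the job is handed in when it is done.

Besides the shell and the picture viewer there is one more tool, called after ">>>" by a JSON object that holds its "method" and its "body", one argument or row to a line. drive_tool: Moves the arm, as the interface text tells. Its arguments: {"type":"object","properties":{"moves":{"type":"array","items":{"type":"object","properties":{"rx":{"type":"number"},"ry":{"type":"number"},"rz":{"type":"number"},"tx":{"type":"number"},"ty":{"type":"number"},"tz":{"type":"number"},"fingers":{"type":"number"}}}}},"required":["moves"]}

```bash
ls; mkdir -p pics; python3 - <<'E'
from plant import env,cams,spot_in
import cv2,numpy as np
s=env.get_state();print(s['time_s'],s['ee_pos'],s['ee_rot'],s['gripper_width'])
for c in ('scene','side'):
    im=cams.camera(c);cv2.imwrite(f'pics/{c}0.png',im[:,:,::-1])
    k=cams.calibration(c);print(c,k['mtx'][0],k['k1'],(-np.array(k['R']).T@np.array(k['t'])).round(3))
    for n in ['pack_blue','pack_orange','pack_blue_slot','pack_orange_slot','stand','tray','bottle']:
        print(n,[(np.round(d['point'],3).tolist(),round(d['confidence'],2)) for d in spot_in(n,c)[:2]])
E
```

```text
pics
0.0 [0.24013436 0.57637599 0.23020481] [ 9.80561777e-01 -1.96207452e-01 -1.84243301e-04  1.09712178e-03] 1.0001710416646687
scene [436.76338302   0.         322.80281065] -0.01669549818816204 [-0.044 -0.89   0.509]
pack_blue [([0.577, -0.005, 0.08], 0.27)]
pack_orange [([0.566, -0.122, 0.081], 0.71)]
pack_blue_slot [([0.576, -0.007, 0.082], 0.77), ([0.636, -0.087, 0.042], 0.23)]
pack_orange_slot [([0.56, -0.12, 0.083], 0.62)]
stand [([0.636, -0.09, 0.045], 0.89), ([0.562, -0.122, 0.083], 0.66)]
tray [([0.577, -0.358, 0.008], 0.68)]
bottle [([0.493, -0.577, 0.05], 0.76)]
side [561.88308007   0.         321.01110222] -0.023020909757027322 [-0.261  0.037  0.89 ]
pack_blue [([0.577, 0.018, 0.093], 0.63)]
pack_orange [([0.565, -0.1, 0.09], 0.61)]
pack_blue_slot [([0.576, 0.014, 0.094], 0.67)]
pack_orange_slot [([0.562, -0.099, 0.093], 0.67)]
stand [([0.642, -0.044, 0.048], 0.92), ([0.562, -0.1, 0.094], 0.46)]
tray [([0.582, -0.355, 0.009], 0.95)]
bottle [([0.501, -0.557, 0.048], 0.65)]
```

View pics/scene0.png

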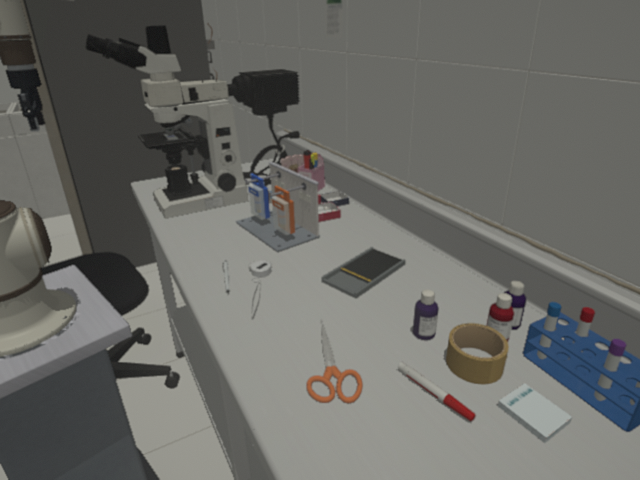

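View pics/side0.png

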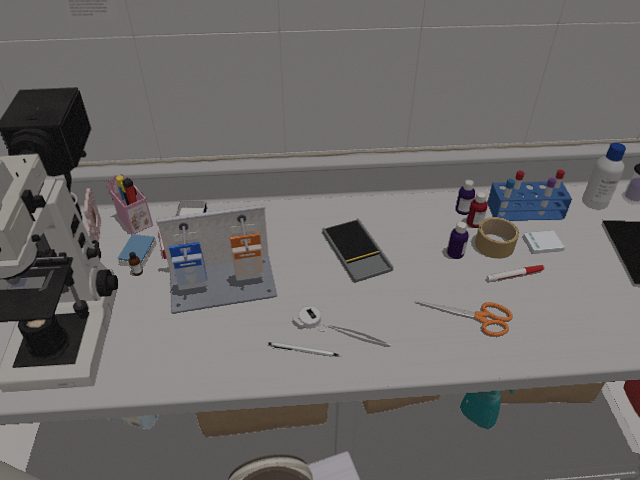

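```bash
python3 - <<'E'
import cv2,numpy as np
a=cv2.imread('pics/side0.png')[195:315,160:400]; b=cv2.imread('pics/scene0.png')[160:300,230:410]
A=cv2.resize(a,None,fx=3.3,fy=3.3,interpolation=cv2.INTER_CUBIC);
A=cv2.convertScaleAbs(A,alpha=1.5);cv2.imwrite('pics/c1.png',A);print(A.shape)
B=cv2.convertScaleAbs(cv2.resize(b,None,fx=4,fy=4,interpolation=cv2.INTER_CUBIC),alpha=1.5);cv2.imwrite('pics/c2.png',B);print(B.shape)
E
```

```text
(396, 792, 3)
(560, 720, 3)
```

View pics/c1.png

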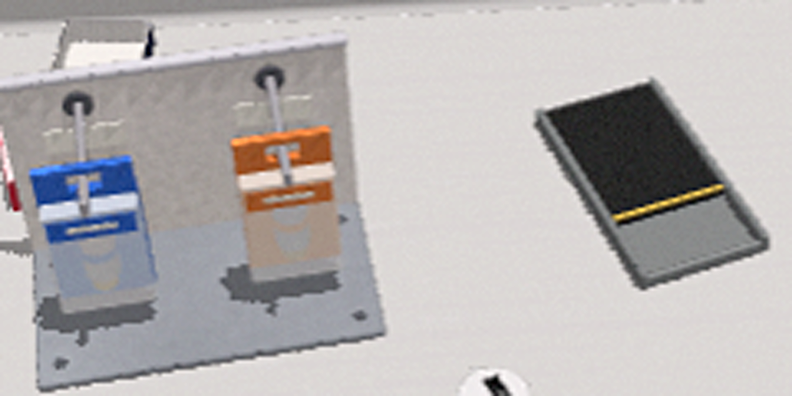

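View pics/c2.png

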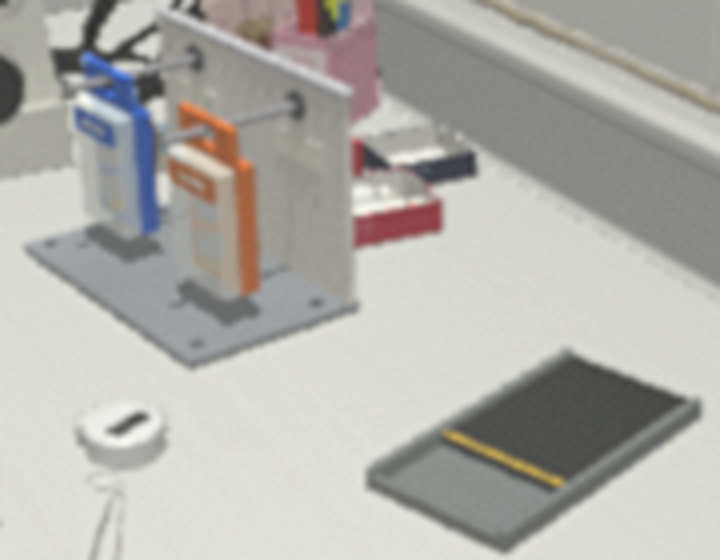

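```bash
cat > h.py <<'E'
import numpy as np,cv2
from scipy.optimize import least_squares
from plant import env,cams,spot_in
def proj(X,k):
    c=np.asarray(X)@np.array(k['R']).T+np.array(k['t']); s=c[:,:2]/c[:,2:]
    s=s*(1+k['k1']*(s**2).sum(1,keepdims=True)); m=np.array(k['mtx'])
    return s@m[:2,:2].T+m[:2,2]
def place(p,P):
    c,s=np.cos(p[2]),np.sin(p[2]); P=np.asarray(P,float)/1000
    return np.c_[p[0]+c*P[:,0]-s*P[:,1],p[1]+s*P[:,0]+c*P[:,1],P[:,2]]
def fit(obs,p0):
    # obs: list of (calib, pixels, model mm)
    f=lambda p:np.concatenate([(proj(place(p,M),k)-np.array(u)).ravel() for k,u,M in obs])
    r=least_squares(f,p0,loss='soft_l1');return r.x,r.fun.reshape(-1,2) if r.fun.size else 0
E
python3 - <<'E'
from h import *
S=cams.calibration('side');C=cams.calibration('scene')
s=lambda a:(np.array(a)+.5)/3.3-.5+[160,195]
c=lambda a:(np.array(a)+.5)/4-.5+[230,160]
so=[(S,s([(38,383),(384,330),(346,38),(78,105),(270,78)]),[(-65,110,8),(-65,-110,8),(55,-110,153),(55,60,129),(55,-60,129)]),
(C,c([(27,247),(192,362),(357,305),(352,92),(162,12),(195,60),(293,104)]),[(-65,110,8),(-65,-110,8),(65,-110,8),(58,-110,153),(58,110,153),(55,60,129),(55,-60,129)])]
to=[(S,s([(643,283),(767,240),(537,112),(653,82),(617,218),(722,187)]),[(-90,48,10),(-90,-48,10),(90,48,14),(90,-48,14),(-33,42,10),(-33,-42,10)]),
(C,c([(447,434),(562,484),(568,350),(700,402),(368,475),(503,540)]),[(-33,42,10),(-33,-42,10),(90,48,14),(90,-48,14),(-90,48,10),(-90,-48,10)])]
for n,o,p in(('stand',so,[.6,-.05,0]),('tray',to,[.58,-.36,0])):
    for oo in(o,o[:1],o[1:]):
        x,r=fit(oo,p);print(n,x.round(4),np.hypot(*r.T).round(1))
    if n=='stand':
        print(place(fit(o,p)[0],[(-36,60,129),(-36,-60,129)]).round(4))
import scipy.spatial.transform as t
st=env.get_state();k=cams.calibration('wrist')
R=t.Rotation.from_quat(st['ee_rot']).as_matrix();print(R.round(3))
cp=-np.array(k['R']).T@np.array(k['t']);print('wristcam in tool',(R.T@(cp-st['ee_pos'])).round(3),(np.array(k['R'])@R).round(3),k['mtx'][0])
E
```

```text
stand [ 0.5951 -0.0457 -0.1323] [0.7 0.8 0.7 1.1 0.7 1.5 1.5 0.9 1.4 0.8 0.5 1.5]
stand [ 0.5938 -0.0454 -0.1333] [1.  0.8 0.2 0.7 0.3]
stand [ 0.5969 -0.0455 -0.1264] [1.2 0.6 1.6 0.9 0.8 0.6 1.7]
[[ 0.5673  0.0185  0.129 ]
 [ 0.5515 -0.1004  0.129 ]]
tray [ 0.5933 -0.3574  0.054 ] [1.4 1.  1.8 2.4 1.6 0.4 1.8 2.1 0.4 0.9 1.3 0.9]
tray [ 0.5913 -0.3572  0.0641] [0.4 1.5 1.3 1.9 1.7 0.9]
tray [ 0.5957 -0.356   0.0487] [1.2 1.5 0.8 1.3 1.1 0.3]
[[ 0.923 -0.385 -0.   ]
 [-0.385 -0.923  0.   ]
 [-0.    -0.    -1.   ]]
wristcam in tool [ 0.072 -0.001 -0.142] [[-0.     1.    -0.   ]
 [-0.96  -0.    -0.282]
 [-0.282  0.     0.96 ]] [341.07327259   0.         322.37917821]
```

```bash
python3 - <<'E'
from h import *
def ray(k,u,z):
    m=np.array(k['mtx']);s=np.linalg.solve(m[:2,:2],np.array(u)-m[:2,2]);s=s/(1+k['k1']*(s@s))
    R=np.array(k['R']);d=R.T@np.r_[s,1];o=-R.T@np.array(k['t']);return (o+d*(z-o[2])/d[2]).round(3)
S=cams.calibration('side');C=cams.calibration('scene')
for u in[(5,383),(98,378),(118,283)]:print('side z0',ray(S,u,0))
print('eyepiece',[ray(C,(88,42),z) for z in(.35,.4,.45,.5)])
print('base scene',ray(C,(160,208),0),ray(C,(215,205),0))
E
```

```text
side z0 [0.48  0.389 0.   ]
side z0 [0.434 0.225 0.   ]
side z0 [0.67  0.168 0.   ]
eyepiece [array([1.609, 4.221, 0.35 ]), array([1.089, 2.612, 0.4  ]), array([0.569, 1.004, 0.45 ]), array([ 0.049, -0.605,  0.5  ])]
base scene [0.451 0.336 0.   ] [0.58  0.233 0.   ]
```

>>> {"method": "drive_tool", "body": {
  "moves": [
    {"tx":-1,"ty":-5,"fingers":1},
    {"tx":-2,"ty":-10,"fingers":1},
    {"tx":-2,"ty":-15,"rz":0.05,"fingers":1},
    {"tx":-2,"ty":-20,"rz":0.08,"fingers":1},
    {"tx":-1,"ty":-25,"rz":0.11,"fingers":1},
    {"tx":0,"ty":-29.5,"rz":0.14,"fingers":1},
    {"tx":2.5,"ty":-34,"rz":0.17,"fingers":1},
    {"tx":5.5,"ty":-38.5,"rz":0.2,"fingers":1},
    {"tx":8.5,"ty":-42.5,"rz":0.23,"fingers":1},
    {"tx":12,"ty":-46.5,"tz":1,"rz":0.26,"fingers":1},
    {"tx":15,"ty":-50.5,"tz":2,"rz":0.26,"fingers":1},
    {"tx":18,"ty":-54.5,"tz":3,"rz":0.26,"fingers":1},
    {"tx":20,"ty":-59,"tz":4,"rz":0.26,"fingers":1},
    {"tx":22,"ty":-62,"tz":4,"rz":0.26,"fingers":1},
    {"tx":22,"ty":-62,"tz":4,"rz":0.26,"fingers":1},
    {"tx":22,"ty":-62,"tz":4,"rz":0.26,"fingers":1}
  ]
}}

```text
$.moves[0]: bad value
```

```bash
python3 - <<'E'
from h import *
s=env.get_state();print(s['time_s'],s['ee_pos'],s['ee_rot'],s['q'])
k=cams.calibration('wrist');im=cams.camera('wrist');cv2.imwrite('pics/w1.png',cv2.convertScaleAbs(im[:,:,::-1],alpha=1.4))
np.savez('w1.npz',**k)
for n in ['pack_blue','pack_orange','pack_blue_slot','stand']:
    print(n,[(np.round(d['point'],3).tolist(),round(d['confidence'],2)) for d in spot_in(n,'wrist')[:2]])
P=place([.5951,-.0457,-.1323],[(-46.5,60,139),(-46.5,-60,139),(55,60,132),(58,110,153),(58,-110,153),(-65,110,8),(-65,-110,8)])
print(proj(P,k).round(0))
E
```

```text
0.8 [0.24032637 0.57692474 0.23131082] [ 9.80580214e-01 -1.96118439e-01 -3.48027441e-05 -7.78499010e-06] [ 1.43461834e+00  3.84697805e-01  7.92132609e-03 -7.36921309e-05
 -1.19400005e+00 -2.58590714e-01]
pack_blue []
pack_orange []
pack_blue_slot []
stand []
[[ 1494. -1201.]
 [ 1862. -1312.]
 [ 1547. -1695.]
 [ 1520. -1885.]
 [  979.  -526.]
 [  817.  -453.]
 [ 1160.  -572.]]
```

View pics/w1.png

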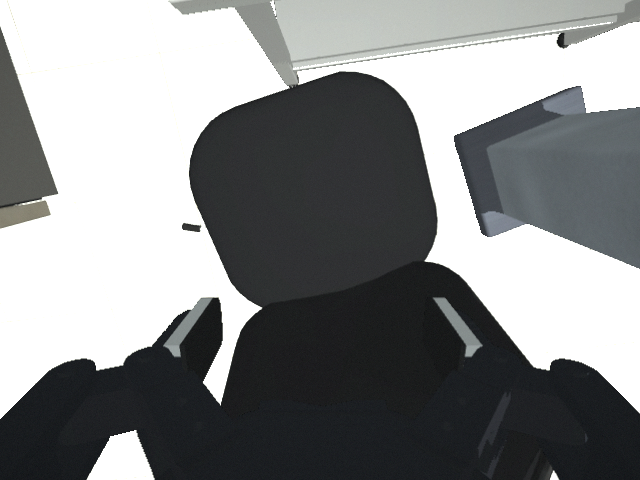

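The picture shows the arm still over the chair: the call was refused, probably because rows need all their keys. I'll resend it with complete rows.

>>> {"method": "drive_tool", "body": {
  "moves": [
    {"tx":-1,"ty":-5,"tz":0,"rx":0,"ry":0,"rz":0,"fingers":1},
    {"tx":-2,"ty":-10,"tz":0,"rx":0,"ry":0,"rz":0.02,"fingers":1},
    {"tx":-2,"ty":-15,"tz":0,"rx":0,"ry":0,"rz":0.05,"fingers":1},
    {"tx":-2,"ty":-20,"tz":0,"rx":0,"ry":0,"rz":0.08,"fingers":1},
    {"tx":-1,"ty":-25,"tz":0,"rx":0,"ry":0,"rz":0.11,"fingers":1},
    {"tx":0,"ty":-29.5,"tz":0,"rx":0,"ry":0,"rz":0.14,"fingers":1},
    {"tx":2.5,"ty":-34,"tz":0,"rx":0,"ry":0,"rz":0.17,"fingers":1},
    {"tx":5.5,"ty":-38.5,"tz":0,"rx":0,"ry":0,"rz":0.2,"fingers":1},
    {"tx":8.5,"ty":-42.5,"tz":0,"rx":0,"ry":0,"rz":0.23,"fingers":1},
    {"tx":12,"ty":-46.5,"tz":1,"rx":0,"ry":0,"rz":0.26,"fingers":1},
    {"tx":15,"ty":-50.5,"tz":2,"rx":0,"ry":0,"rz":0.26,"fingers":1},
    {"tx":18,"ty":-54.5,"tz":3,"rx":0,"ry":0,"rz":0.26,"fingers":1},
    {"tx":20,"ty":-59,"tz":4,"rx":0,"ry":0,"rz":0.26,"fingers":1},
    {"tx":22,"ty":-62,"tz":4,"rx":0,"ry":0,"rz":0.26,"fingers":1},
    {"tx":22,"ty":-62,"tz":4,"rx":0,"ry":0,"rz":0.26,"fingers":1},
    {"tx":22,"ty":-62,"tz":4,"rx":0,"ry":0,"rz":0.26,"fingers":1}
  ]
}}

```text
time_s: 3.05
ee_pos: [0.46, -0.043, 0.2712]
ee_rot: [0.998, -0.068, -0.0, -0.0]
ft_force: [-0.3, 0.2, -0.4]
gripper_width: 1.001
grip_force: 0.0
```

```bash
python3 - <<'E'
from h import *
s=env.get_state();print(s['time_s'],s['ee_pos'],s['ee_rot'],s['q'])
k=cams.calibration('wrist');im=cams.camera('wrist');cv2.imwrite('pics/w2.png',cv2.convertScaleAbs(im[:,:,::-1],alpha=1.4))
np.savez('w2.npz',**k)
for n in ['pack_blue','pack_orange','pack_blue_slot','stand']:
    print(n,[(np.round(d['point'],3).tolist(),round(d['confidence'],2)) for d in spot_in(n,'wrist')[:2]])
P=place([.5951,-.0457,-.1323],[(-46.5,60,139),(-46.5,-60,139),(55,60,132),(58,110,153),(58,-110,153),(-65,110,8),(-65,-110,8)])
print(proj(P,k).round(0))
E
```

```text
3.05 [ 0.46000831 -0.04302838  0.27116718] [ 9.97716446e-01 -6.75414004e-02 -2.22739457e-04 -5.59067411e-05] [ 2.59733460e-01  7.33524279e-02 -3.03126360e-01 -2.67822803e-04
 -1.19470343e+00  1.17597556e+00]
pack_blue [([0.591, 0.008, 0.112], 0.91)]
pack_orange [([0.572, -0.096, 0.112], 0.66)]
pack_blue_slot [([0.587, 0.012, 0.111], 0.75)]
stand [([0.612, -0.048, 0.009], 0.86)]
[[223. 119.]
 [382. 118.]
 [214. -35.]
 [125. -57.]
 [472. -58.]
 [213. 143.]
 [406. 143.]]
```

View pics/w2.png

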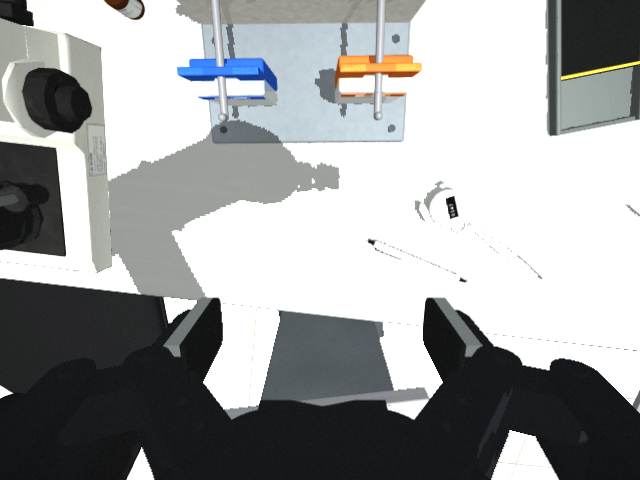

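Blue peg tip is at (223,117), the orange one at (378,117) and the stand's front foot corners at (212,142) and (404,142). These agree with the fit. I'll zoom in on the packs.

```bash
python3 - <<'E'
import cv2
a=cv2.imread('pics/w2.png')[0:150,165:430]
cv2.imwrite('pics/c3.png',cv2.resize(a,None,fx=3,fy=3,interpolation=cv2.INTER_CUBIC))
E
```

```text
(no output)
```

View pics/c3.png

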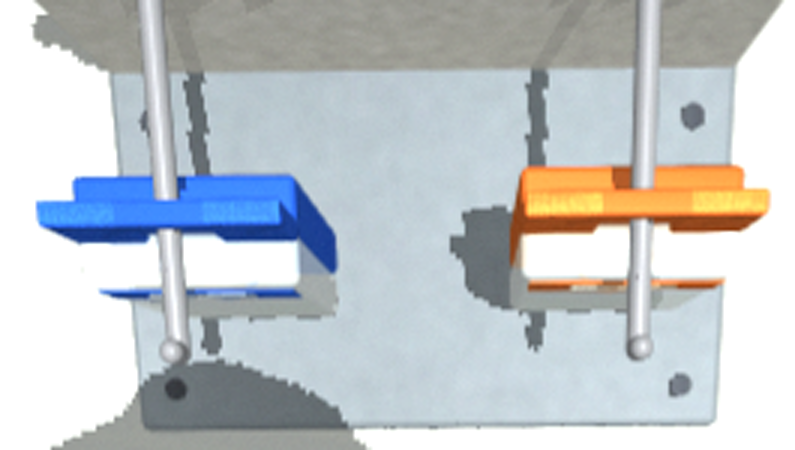

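```bash
python3 - <<'E'
from h import *
W=dict(np.load('w2.npz'));S=cams.calibration('side');C=cams.calibration('scene')
w=lambda a:(np.array(a,float)+.5)/3-.5+[165,0]
s=lambda a:(np.array(a)+.5)/3.3-.5+[160,195]
c=lambda a:(np.array(a)+.5)/4-.5+[230,160]
so=[(W,w([(174,348),(639,344),(148,425),(715,421)]),[(-46.5,60,139),(-46.5,-60,139),(-65,110,8),(-65,-110,8)])]
full=so+[(S,s([(38,383),(384,330),(346,38),(78,105),(270,78)]),[(-65,110,8),(-65,-110,8),(55,-110,153),(55,60,129),(55,-60,129)]),
(C,c([(27,247),(192,362),(357,305),(352,92),(162,12),(195,60),(293,104)]),[(-65,110,8),(-65,-110,8),(65,-110,8),(58,-110,153),(58,110,153),(55,60,129),(55,-60,129)])]
for o in(so,full):
    x,r=fit(o,[.6,-.05,-.13]);print('stand',x.round(4),np.hypot(*r.T).round(1))
po=[(W,w([(37,203),(281,201),(75,178),(295,176),(300,285),(281,222)]),[(3,30,138),(3,-30,138),(14,30,112),(14,-30,112),(-14,-30,112),(-3,-30,138)])]
y,r=fit(po,[.58,.01,-.13]);print('blue',y.round(4),np.hypot(*r.T).round(1))
d=y[:2]-x[:2];cc,ss=np.cos(x[2]),np.sin(x[2]);print('in stand',cc*d[0]+ss*d[1],-ss*d[0]+cc*d[1])
# tray: yellow right?, lip corner, from full w2 image
to=[(S,s([(643,283),(767,240),(537,112),(653,82),(617,218),(722,187)]),[(-90,48,10),(-90,-48,10),(90,48,14),(90,-48,14),(-33,42,10),(-33,-42,10)]),
(C,c([(447,434),(562,484),(568,350),(700,402),(368,475),(503,540)]),[(-33,42,10),(-33,-42,10),(90,48,14),(90,-48,14),(-90,48,10),(-90,-48,10)])]
tw=[(W,[(561,78),(548,135)],[(-33,42,10),(-90,48,14)])]
x,r=fit(to+tw,[.59,-.36,.05]);print('tray',x.round(4),np.hypot(*r.T).round(1))
E
```

```text
stand [ 0.5979 -0.0442 -0.128 ] [1.6 2.2 2.5 1.5]
stand [ 0.5975 -0.0451 -0.1306] [0.6 3.3 1.8 2.2 1.2 1.1 1.5 1.8 1.5 1.1 0.7 1.6 0.9 0.8 0.8 1.7]
blue [ 0.59    0.0172 -0.1206] [0.6 0.7 1.7 0.8 1.2 1.4]
in stand -0.015492907095660487 0.060826672886462416
tray [ 0.5943 -0.357   0.0433] [2.2 0.3 2.2 2.6 2.1 0.1 1.5 1.8 0.5 1.2 1.3 0.5 1.6 8.8]
```

>>> {"method": "drive_tool", "body": {
  "moves": [
    {"tx":4.5,"ty":2,"tz":0,"rx":0,"ry":0,"rz":0,"fingers":1},
    {"tx":9,"ty":4,"tz":0,"rx":0,"ry":0,"rz":0.01,"fingers":1},
    {"tx":12.7,"ty":6,"tz":-2,"rx":0,"ry":0,"rz":0.01,"fingers":1},
    {"tx":12.7,"ty":6,"tz":-5,"rx":0,"ry":0,"rz":0.01,"fingers":1},
    {"tx":12.7,"ty":6,"tz":-8,"rx":0,"ry":0,"rz":0.01,"fingers":1},
    {"tx":12.7,"ty":6,"tz":-9,"rx":0,"ry":0,"rz":0.01,"fingers":1},
    {"tx":12.7,"ty":6,"tz":-9,"rx":0,"ry":0,"rz":0.01,"fingers":1}
  ]
}}

```text
time_s: 4.18
ee_pos: [0.5873, 0.0171, 0.1814]
ee_rot: [0.998, -0.062, -0.0, 0.0]
ft_force: [-0.6, 0.1, 0.3]
gripper_width: 1.002
grip_force: 0.0
```

```bash
python3 - <<'E'
from h import *
k=cams.calibration('wrist');im=cams.camera('wrist');cv2.imwrite('pics/w3.png',cv2.convertScaleAbs(im[:,:,::-1],alpha=1.3));np.savez('w3.npz',**k)
P=place([.590,.0172,-.127],[(3,30,138),(3,-30,138),(-14,30,112),(-14,-30,112)]);print(proj(P,k).round(0))
print([(np.round(d['point'],3).tolist(),round(d['confidence'],2)) for d in spot_in('pack_blue','wrist')[:2]])
E
```

```text
[[270. 260.]
 [375. 261.]
 [277. 271.]
 [368. 271.]]
[([0.601, 0.013, 0.114], 0.64)]
```

View pics/w3.png

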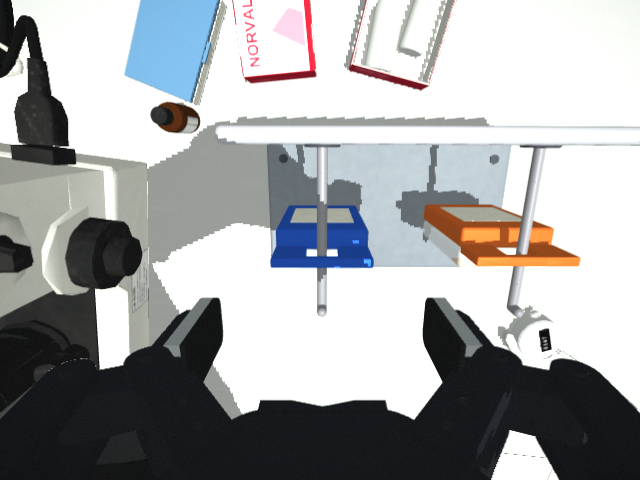

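The tab ends show at (271,260) and (373,260), as predicted, centred between the fingers. Now I'll descend and close.

>>> {"method": "drive_tool", "body": {
  "moves": [
    {"tx":0.1,"ty":0,"tz":-3,"rx":0,"ry":0,"rz":0,"fingers":1},
    {"tx":0.1,"ty":0,"tz":-6,"rx":0,"ry":0,"rz":0,"fingers":1},
    {"tx":0.1,"ty":0,"tz":-8.5,"rx":0,"ry":0,"rz":0,"fingers":0.8},
    {"tx":0.1,"ty":0,"tz":-9.8,"rx":0,"ry":0,"rz":0,"fingers":0.6},
    {"tx":0.1,"ty":0,"tz":-9.8,"rx":0,"ry":0,"rz":0,"fingers":0.5},
    {"tx":0.1,"ty":0,"tz":-9.8,"rx":0,"ry":0,"rz":0,"fingers":0.42},
    {"tx":0.1,"ty":0,"tz":-9.8,"rx":0,"ry":0,"rz":0,"fingers":0.34},
    {"tx":0.1,"ty":0,"tz":-9.8,"rx":0,"ry":0,"rz":0,"fingers":0.2},
    {"tx":0.1,"ty":0,"tz":-9.8,"rx":0,"ry":0,"rz":0,"fingers":-0.2},
    {"tx":0.1,"ty":0,"tz":-9.8,"rx":0,"ry":0,"rz":0,"fingers":-0.2},
    {"tx":0.1,"ty":0,"tz":-9.8,"rx":0,"ry":0,"rz":0,"fingers":-0.2}
  ]
}}

```text
time_s: 5.65
ee_pos: [0.5897, 0.0171, 0.0848]
ee_rot: [0.998, -0.062, 0.002, -0.0]
ft_force: [1.3, 0.6, 6.4]
gripper_width: 0.697
grip_force: 64.3
```

>>> {"method": "drive_tool", "body": {
  "moves": [
    {"tx":0,"ty":0,"tz":0.3,"rx":0,"ry":0,"rz":0,"fingers":-0.2},
    {"tx":0,"ty":0,"tz":0.6,"rx":0,"ry":0,"rz":0,"fingers":-0.2},
    {"tx":0,"ty":0,"tz":0.9,"rx":0,"ry":0,"rz":0,"fingers":-0.2},
    {"tx":0,"ty":0,"tz":1.1,"rx":0,"ry":0,"rz":0,"fingers":-0.2},
    {"tx":0,"ty":0,"tz":1.1,"rx":0,"ry":0,"rz":0,"fingers":-0.2}
  ]
}}

```text
time_s: 6.28
ee_pos: [0.5884, 0.0169, 0.0944]
ee_rot: [0.998, -0.062, 0.0, -0.0]
ft_force: [1.1, -0.9, -1.4]
gripper_width: 0.697
grip_force: 64.5
```

```bash
python3 - <<'E'
from h import *
cv2.imwrite('pics/side1.png',0*cams.camera('side')) if 0 else None
k=cams.calibration('wrist');im=cams.camera('wrist');cv2.imwrite('pics/w4.png',cv2.convertScaleAbs(im[:,:,::-1],alpha=1.3))
print(env.get_state()['ft_force'])
im=cams.camera('side');a=im[190:300,160:300,::-1];cv2.imwrite('pics/s4.png',cv2.convertScaleAbs(cv2.resize(a,None,fx=4,fy=4),alpha=1.4))
E
```

```text
[-0.39941998 -0.63770044 -0.99957358]
```

View pics/w4.png

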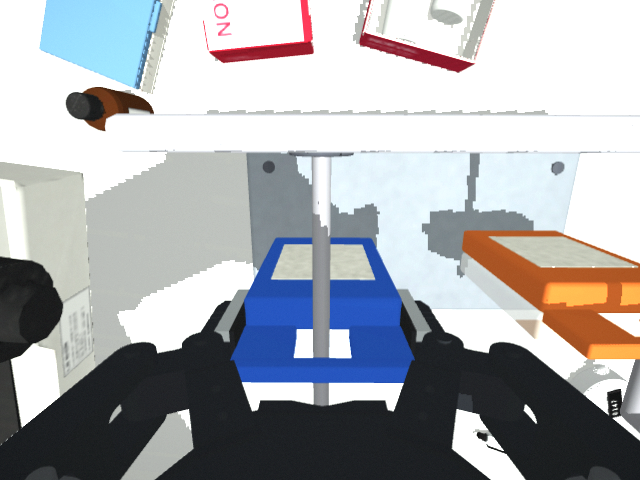

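The pack is held, and the slot is centred on the peg at (320,345). Now a level pull out.

>>> {"method": "drive_tool", "body": {
  "moves": [
    {"tx":-0.6,"ty":0.08,"tz":0,"rx":0,"ry":0,"rz":0,"fingers":-0.2},
    {"tx":-1.4,"ty":0.18,"tz":0,"rx":0,"ry":0,"rz":0,"fingers":-0.2},
    {"tx":-2.2,"ty":0.29,"tz":0,"rx":0,"ry":0,"rz":0,"fingers":-0.2},
    {"tx":-3,"ty":0.39,"tz":0,"rx":0,"ry":0,"rz":0,"fingers":-0.2},
    {"tx":-3.8,"ty":0.49,"tz":0,"rx":0,"ry":0,"rz":0,"fingers":-0.2},
    {"tx":-4.6,"ty":0.6,"tz":0,"rx":0,"ry":0,"rz":0,"fingers":-0.2},
    {"tx":-5.4,"ty":0.7,"tz":0,"rx":0,"ry":0,"rz":0,"fingers":-0.2},
    {"tx":-6.2,"ty":0.8,"tz":0,"rx":0,"ry":0,"rz":0,"fingers":-0.2},
    {"tx":-6.8,"ty":0.88,"tz":0,"rx":0,"ry":0,"rz":0,"fingers":-0.2},
    {"tx":-6.8,"ty":0.88,"tz":0,"rx":0,"ry":0,"rz":0,"fingers":-0.2},
    {"tx":-6.8,"ty":0.88,"tz":0,"rx":0,"ry":0,"rz":0,"fingers":-0.2}
  ]
}}

```text
time_s: 7.75
ee_pos: [0.5206, 0.0258, 0.0944]
ee_rot: [0.998, -0.062, 0.0, -0.0]
ft_force: [0.2, -1.3, -1.5]
gripper_width: 0.696
grip_force: 64.5
```

>>> {"method": "drive_tool", "body": {
  "moves": [
    {"tx":-3,"ty":0,"tz":2,"rx":0,"ry":0,"rz":0,"fingers":-0.2},
    {"tx":-7,"ty":-1,"tz":4,"rx":0,"ry":0,"rz":0,"fingers":-0.2},
    {"tx":-9,"ty":-4,"tz":6,"rx":0,"ry":0,"rz":0,"fingers":-0.2},
    {"tx":-9,"ty":-8,"tz":6.5,"rx":0,"ry":0,"rz":0.02,"fingers":-0.2},
    {"tx":-9,"ty":-13,"tz":6.5,"rx":0,"ry":0,"rz":0.04,"fingers":-0.2},
    {"tx":-9,"ty":-18,"tz":6.5,"rx":0,"ry":0,"rz":0.06,"fingers":-0.2},
    {"tx":-9,"ty":-23,"tz":6.5,"rx":0,"ry":0,"rz":0.08,"fingers":-0.2},
    {"tx":-9,"ty":-28,"tz":6.5,"rx":0,"ry":0,"rz":0.11,"fingers":-0.2},
    {"tx":-8,"ty":-33,"tz":6.5,"rx":0,"ry":0,"rz":0.14,"fingers":-0.2},
    {"tx":-7,"ty":-37,"tz":6.5,"rx":0,"ry":0,"rz":0.17,"fingers":-0.2},
    {"tx":-7,"ty":-38.6,"tz":6.5,"rx":0,"ry":0,"rz":0.17,"fingers":-0.2},
    {"tx":-7,"ty":-38.6,"tz":6.5,"rx":0,"ry":0,"rz":0.17,"fingers":-0.2},
    {"tx":-7,"ty":-38.6,"tz":6.5,"rx":0,"ry":0,"rz":0.17,"fingers":-0.2}
  ]
}}

```text
time_s: 9.38
ee_pos: [0.45, -0.3594, 0.1592]
ee_rot: [1.0, 0.023, -0.0, -0.0]
ft_force: [-0.2, 0.2, -1.2]
gripper_width: 0.691
grip_force: 65.1
```

```bash
python3 - <<'E'
from h import *
k=cams.calibration('wrist');im=cams.camera('wrist');cv2.imwrite('pics/w5.png',cv2.convertScaleAbs(im[:,:,::-1],alpha=1.3));np.savez('w5.npz',**k)
P=place([.5943,-.357,.045],[(-33,42,10),(-33,-42,10),(90,48,14),(90,-48,14),(-90,48,10),(-90,-48,10)]);print(proj(P,k).round(0))
E
```

```text
[[ 275.   88.]
 [ 382.   88.]
 [ 258. -110.]
 [ 401. -110.]
 [ 270.  163.]
 [ 386.  163.]]
```

View pics/w5.png

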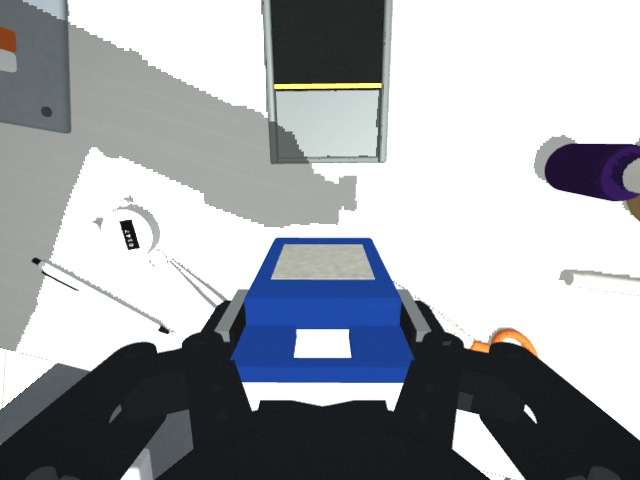

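The yellow line runs from (275,87) to (382,86) and the lip corners are at (271,163) and (385,162), all within 1–2 px of prediction. Now I'll place it.

>>> {"method": "drive_tool", "body": {
  "moves": [
    {"tx":4,"ty":0,"tz":0,"rx":0,"ry":0,"rz":0,"fingers":-0.2},
    {"tx":8,"ty":0,"tz":0,"rx":0,"ry":0,"rz":0,"fingers":-0.2},
    {"tx":8.6,"ty":0,"tz":-2,"rx":0,"ry":0,"rz":0,"fingers":-0.2},
    {"tx":8.6,"ty":0,"tz":-5,"rx":0,"ry":0,"rz":0,"fingers":-0.2},
    {"tx":8.6,"ty":0,"tz":-7.5,"rx":0,"ry":0,"rz":0,"fingers":-0.2},
    {"tx":8.6,"ty":0,"tz":-8.5,"rx":0,"ry":0,"rz":0,"fingers":-0.2},
    {"tx":8.6,"ty":0,"tz":-9.0,"rx":0,"ry":0,"rz":0,"fingers":-0.2},
    {"tx":8.6,"ty":0,"tz":-9.3,"rx":0,"ry":0,"rz":0,"fingers":-0.2},
    {"tx":8.6,"ty":0,"tz":-9.5,"rx":0,"ry":0,"rz":0,"fingers":-0.2},
    {"tx":8.6,"ty":0,"tz":-9.6,"rx":0,"ry":0,"rz":0,"fingers":-0.2},
    {"tx":8.6,"ty":0,"tz":-9.6,"rx":0,"ry":0,"rz":0,"fingers":-0.2}
  ]
}}

```text
time_s: 10.8
ee_pos: [0.5364, -0.3604, 0.0636]
ee_rot: [1.0, 0.023, 0.0, 0.0]
ft_force: [0.7, 1.0, 0.4]
gripper_width: 0.694
grip_force: 65.0
```

>>> {"method": "drive_tool", "body": {
  "moves": [
    {"tx":0,"ty":0,"tz":-0.1,"rx":0,"ry":0,"rz":0,"fingers":-0.2},
    {"tx":0,"ty":0,"tz":-0.1,"rx":0,"ry":0,"rz":0,"fingers":-0.2},
    {"tx":0,"ty":0,"tz":-0.1,"rx":0,"ry":0,"rz":0,"fingers":-0.2}
  ]
}}

```text
time_s: 11.18
ee_pos: [0.5365, -0.3604, 0.0624]
ee_rot: [1.0, 0.023, 0.0, 0.0]
ft_force: [0.6, 0.1, -0.5]
gripper_width: 0.693
grip_force: 65.2
```

>>> {"method": "drive_tool", "body": {
  "moves": [
    {"tx":0,"ty":0,"tz":-0.1,"rx":0,"ry":0,"rz":0,"fingers":-0.2},
    {"tx":0,"ty":0,"tz":-0.2,"rx":0,"ry":0,"rz":0,"fingers":-0.2},
    {"tx":0,"ty":0,"tz":-0.2,"rx":0,"ry":0,"rz":0,"fingers":-0.2},
    {"tx":0,"ty":0,"tz":-0.2,"rx":0,"ry":0,"rz":0,"fingers":-0.2}
  ]
}}

```text
time_s: 11.68
ee_pos: [0.5366, -0.3604, 0.0624]
ee_rot: [1.0, 0.023, 0.0, 0.0]
ft_force: [-2.7, 2.0, 8.6]
gripper_width: 0.692
grip_force: 66.1
```

>>> {"method": "drive_tool", "body": {
  "moves": [
    {"tx":0,"ty":0,"tz":0.1,"rx":0,"ry":0,"rz":0,"fingers":-0.2},
    {"tx":0,"ty":0,"tz":0.1,"rx":0,"ry":0,"rz":0,"fingers":0.37},
    {"tx":0,"ty":0,"tz":0.1,"rx":0,"ry":0,"rz":0,"fingers":0.43},
    {"tx":0,"ty":0,"tz":0.1,"rx":0,"ry":0,"rz":0,"fingers":0.5},
    {"tx":0,"ty":0,"tz":0.1,"rx":0,"ry":0,"rz":0,"fingers":0.6},
    {"tx":0,"ty":0,"tz":0.1,"rx":0,"ry":0,"rz":0,"fingers":0.8},
    {"tx":0,"ty":0,"tz":0.1,"rx":0,"ry":0,"rz":0,"fingers":0.9},
    {"tx":0,"ty":0,"tz":0.1,"rx":0,"ry":0,"rz":0,"fingers":1}
  ]
}}

```text
time_s: 12.68
ee_pos: [0.5364, -0.3603, 0.0613]
ee_rot: [1.0, 0.023, 0.0, -0.0]
ft_force: [0.3, -0.2, -0.2]
gripper_width: 0.999
grip_force: 0.0
```

```bash
python3 - <<'E'
from h import *
k=cams.calibration('wrist');im=cams.camera('wrist');cv2.imwrite('pics/w6.png',cv2.convertScaleAbs(im[:,:,::-1],alpha=1.3));np.savez('w6.npz',**k)
P=place([.536,-.3596,.045],[(3,30,115),(3,-30,115),(14,30,89),(14,-30,89),(14,30,3),(14,-30,3)]);print(proj(P,k).round(0))
E
```

```text
[[223. 377.]
 [420. 377.]
 [240. 305.]
 [403. 305.]
 [273. 240.]
 [371. 240.]]
```

View pics/w6.png

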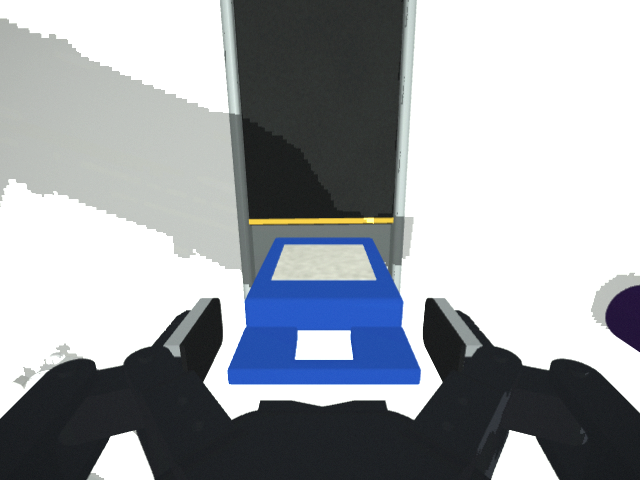

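The pack stands in the well, with its foot's back corners at (274,238) and (371,238), just before the step line (row 221). Next I'll lift off, back away, close and lower for the push.

>>> {"method": "drive_tool", "body": {
  "moves": [
    {"tx":0,"ty":0,"tz":2,"rx":0,"ry":0,"rz":0,"fingers":1},
    {"tx":0,"ty":0,"tz":5,"rx":0,"ry":0,"rz":0,"fingers":1},
    {"tx":0,"ty":0,"tz":9,"rx":0,"ry":0,"rz":0,"fingers":1},
    {"tx":0,"ty":0,"tz":12,"rx":0,"ry":0,"rz":0,"fingers":1},
    {"tx":-3,"ty":-0.1,"tz":12,"rx":0,"ry":0,"rz":0,"fingers":0},
    {"tx":-7,"ty":-0.2,"tz":12,"rx":0,"ry":0,"rz":0,"fingers":-1},
    {"tx":-9.6,"ty":-0.3,"tz":12,"rx":0,"ry":0,"rz":0,"fingers":-1},
    {"tx":-9.6,"ty":-0.3,"tz":12,"rx":0,"ry":0,"rz":0,"fingers":-1},
    {"tx":-9.6,"ty":-0.3,"tz":8,"rx":0,"ry":0,"rz":0,"fingers":-1},
    {"tx":-9.6,"ty":-0.3,"tz":4,"rx":0,"ry":0,"rz":0,"fingers":-1},
    {"tx":-9.6,"ty":-0.3,"tz":1.1,"rx":0,"ry":0,"rz":0,"fingers":-1},
    {"tx":-9.6,"ty":-0.3,"tz":1.1,"rx":0,"ry":0,"rz":0,"fingers":-1},
    {"tx":-9.6,"ty":-0.3,"tz":1.1,"rx":0,"ry":0,"rz":0,"fingers":-1}
  ]
}}

```text
time_s: 14.35
ee_pos: [0.4417, -0.3639, 0.0734]
ee_rot: [1.0, 0.023, 0.001, 0.001]
ft_force: [-0.4, -1.4, 0.7]
gripper_width: -0.004
grip_force: 0.0
```

```bash
python3 - <<'E'
from h import *
for c in('side','wrist'):
    cams.camera(c)
    for n in('pack_blue','bottle','pack_orange'):print(c,n,[(np.round(d['point'],3).tolist(),round(d['confidence'],2)) for d in spot_in(n,c)[:1]])
E
```

```text
side pack_blue [([0.523, -0.343, 0.058], 0.55)]
side bottle [([0.499, -0.555, 0.051], 0.75)]
side pack_orange [([0.566, -0.103, 0.088], 0.8)]
wrist pack_blue [([0.538, -0.36, 0.09], 0.65)]
wrist bottle []
wrist pack_orange []
```

>>> {"method": "drive_tool", "body": {
  "moves": [
    {"tx":3,"ty":0.13,"tz":0,"rx":0,"ry":0,"rz":0,"fingers":-1},
    {"tx":5.5,"ty":0.25,"tz":0,"rx":0,"ry":0,"rz":0,"fingers":-1},
    {"tx":6.3,"ty":0.28,"tz":0,"rx":0,"ry":0,"rz":0,"fingers":-1},
    {"tx":6.8,"ty":0.3,"tz":0,"rx":0,"ry":0,"rz":0,"fingers":-1},
    {"tx":7.2,"ty":0.32,"tz":0,"rx":0,"ry":0,"rz":0,"fingers":-1},
    {"tx":7.6,"ty":0.34,"tz":0,"rx":0,"ry":0,"rz":0,"fingers":-1},
    {"tx":8.0,"ty":0.36,"tz":0,"rx":0,"ry":0,"rz":0,"fingers":-1},
    {"tx":8.4,"ty":0.38,"tz":0,"rx":0,"ry":0,"rz":0,"fingers":-1},
    {"tx":8.8,"ty":0.4,"tz":0,"rx":0,"ry":0,"rz":0,"fingers":-1},
    {"tx":9.2,"ty":0.41,"tz":0,"rx":0,"ry":0,"rz":0,"fingers":-1},
    {"tx":9.6,"ty":0.43,"tz":0,"rx":0,"ry":0,"rz":0,"fingers":-1},
    {"tx":10,"ty":0.45,"tz":0,"rx":0,"ry":0,"rz":0,"fingers":-1},
    {"tx":10.4,"ty":0.47,"tz":0,"rx":0,"ry":0,"rz":0,"fingers":-1},
    {"tx":10.8,"ty":0.49,"tz":0,"rx":0,"ry":0,"rz":0,"fingers":-1},
    {"tx":11.2,"ty":0.5,"tz":0,"rx":0,"ry":0,"rz":0,"fingers":-1},
    {"tx":11.6,"ty":0.52,"tz":0,"rx":0,"ry":0,"rz":0,"fingers":-1},
    {"tx":12,"ty":0.54,"tz":0,"rx":0,"ry":0,"rz":0,"fingers":-1},
    {"tx":12.4,"ty":0.56,"tz":0,"rx":0,"ry":0,"rz":0,"fingers":-1},
    {"tx":12.4,"ty":0.56,"tz":0,"rx":0,"ry":0,"rz":0,"fingers":-1},
    {"tx":12.4,"ty":0.56,"tz":0,"rx":0,"ry":0,"rz":0,"fingers":-1}
  ]
}}

```text
time_s: 17.25
ee_pos: [0.5642, -0.3577, 0.0722]
ee_rot: [1.0, 0.023, -0.0, -0.0]
ft_force: [0.0, -0.7, 0.3]
gripper_width: 0.001
grip_force: 0.0
```

```bash
python3 - <<'E'
from h import *
k=cams.calibration('wrist');np.savez('w7.npz',**k)
im=cams.camera('wrist');cv2.imwrite('pics/w7.png',im[:,:,::-1])
print([(np.round(d['point'],3).tolist(),round(d['confidence'],2)) for d in spot_in('pack_blue','wrist')[:1]])
im=cams.camera('side');cv2.imwrite('pics/s7.png',im[:,:,::-1])
print([(np.round(d['point'],3).tolist(),round(d['confidence'],2)) for d in spot_in('pack_blue','side')[:1]])
P=place([.5943,-.357,.045],[(45,30,30),(45,-30,30),(71,30,27),(71,-30,27)]);print(proj(P,k).round(0))
im=cv2.imread('pics/w7.png').astype(int);m=(im[:,:,0]>im[:,:,2]+60)&(im[:,:,0]>90)
ys,xs=np.nonzero(m)
print(m.sum(),xs.min(),xs.max(),ys.min(),ys.max()) if m.any() else 0
c=np.column_stack((xs,ys)).astype(np.int32);print(cv2.boxPoints(cv2.minAreaRect(c)).round(0).tolist())
E
```

```text
[([0.611, -0.357, 0.038], 0.71)]
[([0.577, -0.348, 0.038], 0.69)]
[[266. 134.]
 [383. 134.]
 [265.  80.]
 [384.  80.]]
7570 268 384 90 185
[[268.0, 90.0], [384.0, 90.0], [384.0, 185.0], [268.0, 185.0]]
```

The pack has tipped: it appears square and centred at columns 268–384. I'll back away and up, then check.

>>> {"method": "drive_tool", "body": {
  "moves": [
    {"tx":0,"ty":0,"tz":4,"rx":0,"ry":0,"rz":0,"fingers":-1},
    {"tx":-2,"ty":0,"tz":8,"rx":0,"ry":0,"rz":0,"fingers":-1},
    {"tx":-6,"ty":0,"tz":12,"rx":0,"ry":0,"rz":0,"fingers":-1},
    {"tx":-10,"ty":0,"tz":14,"rx":0,"ry":0,"rz":0,"fingers":-1},
    {"tx":-10,"ty":0,"tz":14,"rx":0,"ry":0,"rz":0,"fingers":-1},
    {"tx":-10,"ty":0,"tz":14,"rx":0,"ry":0,"rz":0,"fingers":-1}
  ]
}}

```text
time_s: 18.2
ee_pos: [0.4645, -0.3577, 0.2122]
ee_rot: [1.0, 0.022, 0.0, -0.0]
ft_force: [-0.6, 0.5, -0.6]
gripper_width: 0.003
grip_force: 0.0
```

```bash
python3 - <<'E'
from h import *
print(env.get_state()['time_s'],env.get_state()['ft_force'])
T=np.array([.5943,-.357,.045])
for c in('wrist','side'):
    k=cams.calibration(c);im=cams.camera(c)
    for n in('pack_blue','pack_blue_slot','bottle','pack_orange'):print(c,n,[(np.round(d['point'],3).tolist(),round(d['confidence'],2)) for d in spot_in(n,c)[:1]])
    cv2.imwrite(f'pics/{c}8.png',im[:,:,::-1]);im=im.astype(int)
    m=((im[:,:,2]>im[:,:,0]+40)&(im[:,:,2]>60)).astype(np.uint8)
    u0=proj(place(T,[(0,0,38)]),k)[0]
    n,l,st,ce=cv2.connectedComponentsWithStats(m)
    for i in range(1,n):
        if st[i,4]>15 and abs(ce[i]-u0).max()<130: print(c,'blob',st[i],cv2.boxPoints(cv2.minAreaRect(np.argwhere(l==i)[:,::-1].astype(np.int32))).round(0).tolist())
    for x in(-45,-40): print(x,'tab end (mid thickness)',proj(place(T,[(x+112,30,27),(x+112,-30,27),(x+86,30,38),(x+86,-30,38),(x,30,38),(x,-30,38)]),k).round(0).tolist())
E
```

```text
18.2 [-0.55535407  0.49992775 -0.55694079]
wrist pack_blue [([0.601, -0.359, 0.039], 0.66)]
wrist pack_blue_slot [([0.598, -0.355, 0.038], 0.78)]
wrist bottle [([0.514, -0.561, 0.063], 0.94)]
wrist pack_orange [([0.572, -0.129, 0.071], 0.58)]
wrist blob [294   0  25  19 435] [[294.0, 0.0], [318.0, 0.0], [318.0, 18.0], [294.0, 18.0]]
wrist blob [342   0  25  18 437] [[342.0, 0.0], [366.0, 0.0], [366.0, 17.0], [342.0, 17.0]]
wrist blob [ 297   21   67   24 1356] [[297.0, 21.0], [363.0, 21.0], [363.0, 44.0], [297.0, 44.0]]
wrist blob [298 125  63   3 123] [[298.0, 126.0], [360.0, 125.0], [360.0, 127.0], [298.0, 128.0]]
-45 tab end (mid thickness) [[293.0, -18.0], [366.0, -18.0], [292.0, 13.0], [366.0, 13.0], [295.0, 126.0], [363.0, 125.0]]
-40 tab end (mid thickness) [[292.0, -25.0], [366.0, -25.0], [292.0, 6.0], [367.0, 6.0], [295.0, 119.0], [363.0, 119.0]]
side pack_blue [([0.583, -0.355, 0.04], 0.82)]
side pack_blue_slot [([0.582, -0.356, 0.044], 0.59)]
side bottle [([0.5, -0.555, 0.051], 0.87)]
side pack_orange [([0.566, -0.101, 0.09], 0.64)]
side blob [334 222  44  41 418] [[332.0, 228.0], [356.0, 215.0], [378.0, 255.0], [354.0, 268.0]]
-45 tab end (mid thickness) [[332.0, 227.0], [355.0, 220.0], [337.0, 230.0], [360.0, 224.0], [352.0, 254.0], [377.0, 247.0]]
-40 tab end (mid thickness) [[331.0, 225.0], [355.0, 219.0], [336.0, 229.0], [359.0, 222.0], [351.0, 253.0], [376.0, 246.0]]
```

```bash
python3 -c "
from plant import env
print(env.sign_off())"
```

```text
the job is handed in; nothing more can be done
None
```

I handed the job in: the last camera check put the blue pack flat on its back on the pad, about 46 mm before the tray's centre and square to it, with the orange pack and the bottle where they started; the judge's result was not shown.

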